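# Turn the parts carousel and fetch the drawer knob

## Task

Turn the round parts carousel until the brass drawer knob sits in the middle of the front opening of the clear cover, and let the carousel come to rest before touching the knob. Then pick the knob out through the opening and set it down, without dropping it, inside the small empty bin.

Things in the scene. Friction and masses are not known exactly. Their poses are not given: they have to be found in the camera images.
- knob_center (a point): brass drawer knob to fetch: mushroom-shaped, on its foot, 35 mm across, 37 mm high (waist 11 mm up, 32 mm wide head from there to the top). Point: on its axis, half-way up. It stands in the middle of one carousel compartment, 85 mm from the axis, at first to the left or right under the clear cover; the other compartments hold a padlock, a big hexagon nut and a small ball tap.
- carousel_base: fixed base of the parts carousel, origin on the turning axis at bench level, z up; -x points out through the middle of the front opening, roughly to the robot. A fixed spindle (nut on top 86 mm high) carries a fixed clear flat cover with a bare metal edge strip, radius 120 mm, 67 to 71 mm above the bench, over all but an opening 60 degrees to either side of -x.
- carousel_tray: grey metal tray, 320 mm across, origin on the axis; turns about z (up) at least 170 degrees either way, about 1 N at a post, stays put. Compartments centred on its +x, +y, -x, -y axes, 30 to 133 mm from the axis, floor 24 mm, dividers 42 mm above bench. In line with the dividers (45 degrees off its axes) 4 upright posts to turn it by: 12 mm thick, 150 mm from the axis, tops 102 mm above bench.
- bin: the small empty open stacking bin, fixed to the bench: 93 mm along its x, 124 mm along its y, walls 2 mm thick and 50 mm high (the -x wall 25 mm), floor 2 mm thick. Origin at the centre of its underside, z up.

How it is judged (in metres and radians):
On the way:
1. the carousel has been turned so that the knob, still standing in its compartment and untouched, is in the front opening, within 35 mm of its middle line, at rest (x of knob_center in the frame of carousel_base between -0.12 and -0.06 m and y of knob_center in the frame of carousel_base between -0.035 and 0.035 m and height (world z) of knob_center below 0.05 m and contact force between the fingers and knob below 0.1 N and angular speed of carousel_tray below 0.1 rad/s), for 0.2 s.
At the end, for the whole second after the job is handed in: The knob lies at rest on the floor of the small bin (its centre inside the walls and less than 30 mm above the bench), released (x of knob_center in the frame of bin between -0.04 and 0.04 m and y of knob_center in the frame of bin between -0.055 and 0.055 m and height (world z) of knob_center below 0.03 m and linear speed of knob below 0.02 m/s); the robot touches nothing.
It fails at once if the knob is touched by the fingers while it is in the carousel away from the front opening (contact force between the fingers and knob above 0.5 N and x of knob_center in the frame of carousel_base above -0.04 m and horizontal distance between knob_center and carousel_base below 0.125 m and height (world z) of knob_center below 0.06 m).
It fails at once if the knob is dropped (falls free faster than 0.9 m/s, a fall of some 40 mm) (linear speed of knob above 0.9 m/s and contact force between each of the arm, the fingers and knob below 0.05 N).
It also fails if it takes over 54 s, if anything falls off the work surface, if the arm or the gripper's body presses on something with over 40 N, if the wrist force passes 120 N, or if a joint passes its speed limit or range.

## Robot

A 7-joint arm with a two-finger parallel gripper is mounted at the origin on a cart in front of the work surface, level with it; the furniture and walls round the work are solid. World frame = base frame: x ahead of the robot, y to its left, z up, the work surface at z = 0. Lengths are in mm, angles in rad, forces in N, time in s.
With the tool pointing down it reaches from about 400 to 875 mm from the base axis. Payload 19.3 kg.
Tool frame: the origin (TCP) lies midway between the tips of the shut fingers; the grasp point (between the pads) lies r.tcp_to_grasp behind it (r.tcp_to_grasp is the distance from the TCP to the grasp point, in mm); x points along the fingers, y is the direction in which the jaws open and shut, and the axes are right-handed (so a half turn about x gives the same grasp; the last joint's range is limited). The gripper opens to 85 mm and grips with 20 to 120 N. Pads are 22 mm wide; open, the fingers measure 114 mm over their backs; the gripper's body (76 mm by 85 mm) begins 54 mm behind the grasp point. The pads swing forward as they close: fully open they stand 13 mm farther back than shut.
Start: joints at [-1.233, 0.521, -0.036, 1.599, 0.021, 1.021, -0.113], TCP at [247.886, 573.731, 231.291] pointing down, gripper open.
Joint ranges: [-2.91, 2.91], [-0.3, 2.13], [-1.5, 1.42], [0.17, 2.43], [-1.26, 4.41], [0.16, 1.93], [-2.52, 2.52]. Speed limits (rad/s): [1.89, 1.89, 2.39, 2.39, 3.01, 3.01, 3.01].

## Interface

Orientations are given as a unit quaternion [x, y, z, w].
In Python, from cell import sensors, eyes, r gives the robot as it stands.
- The arm moves only by the tool carry_out, never from a script. Its argument "increments" is a list of rows, each a list of 6 numbers: the shift along the world's x, y, z in cm, then the turn, a rotation vector about the world's x, y, z in rad. In form: [[dx, dy, dz, wx, wy, wz], ...]. A call has 1 to 12 rows; each row shifts and turns the pose as measured when the row begins; what a row does not reach is not made up. A row lasts 1/8 s, in which the tool goes at most 62.5 mm and 10.7 degrees, less where a joint would pass 70% of its speed; a pose out of reach is approached as far as the arm can. A call with a gripper value outside its range is refused whole. "hand" is the gripper command: -1 is shut, 1 is fully open, values between are in proportion, set as the call begins (left out, the last holds). The fingers move at their own pace and stop on an object; the grip force is fixed at half the most. Time passes only in rows, so rows that do not move let the fingers close. It gives the time, the measured TCP pose, the force and the opening at its end, in the units of the state.
- sensors.get_state(): the state, without advancing time (a new reading comes with each control period).
- eyes.get_image(name): name is "side" or "top"; returns a dict with "color" (400x640x3 uint8, red, green, blue), "intrinsics" (3x3 intrinsics, pixels), "rvec" (rotation vector, rad) and "tvec" (3), from world to camera coordinates, as OpenCV has them. Camera axes: x right, y down, z forward; pixel columns grow to the right and rows downward; lengths in mm; the calibration is good to about 2 mm. A picture is of the moment at which its call begins. There is no depth.
- r.close_job(): hands the job in, once; it reports no verdict.
Trained networks look in the newest picture that a camera, given by its name, has taken for a name from the list of things; names that differ only in an ending like _2 or _b are one class to them, and where a whole thing is asked for, a point or a joint stands for the part that bears it (a point fixed in the world has none). Each returns a list of dicts, best first, with "conf" (0 to 1); they miss things now and then, are a little off and sometimes report something else, mostly with a low value. They report only what shows in the picture. A call takes as long as a camera call.
- eyes.spot_in(camera, thing): "xy" ([column, row] in pixels, amid what is visible of it).
- eyes.landmark_of(camera, thing): "xy" ([column, row] in pixels: a listed point, or the origin of a listed thing).
The state is a dict: "time": time; "joint_positions": joint angles; "dq": joint speeds; "tau": joint torques, N m; "tcp_pos": TCP position; "ee_rot": TCP orientation; "contact_force": force on the tool from outside, world axes, zero at the start; "torque": the same for the moment, N m; "opening": finger opening in mm.
Only numpy, scipy, OpenCV 4.12 (cv2) and the standard library are available. Lean on these libraries where they do the work, as an engineer would, in place of code of your own. Each camera call takes 0.05 s, during which the arm holds its last target.

## Working session

There is one attempt and no reset: what is moved stays moved. The work goes in short steps, Python scripts to look and compute and a tool call to move; the robot and the scene stay as the last step left them, time stands still between calls to the robot, and variables do not carry over. Pictures are saved under pics/ and viewed, and the job is handed in when it is done.

Besides the shell and the picture viewer there is one more tool, called after "Emit:" by a JSON object that holds its "fn" and its "kwargs". carry_out: Moves the arm, as the interface text tells. Its arguments: {"type":"object","properties":{"increments":{"type":"array","items":{"type":"array","items":{"type":"number"}}},"hand":{"type":"number"}},"required":["increments"]}

```bash
ls; mkdir -p pics; cat > h.py <<'E'
import numpy as np, cv2
from cell import sensors, eyes, r
def cam(n):
    im=eyes.get_image(n); K=np.array(im["intrinsics"],float); R=cv2.Rodrigues(np.array(im["rvec"],float))[0]; t=np.array(im["tvec"],float).ravel()
    return im["color"],K,R,t
def ray(c,xy):
    _,K,R,t=c; d=R.T@np.linalg.inv(K)@np.array([xy[0],xy[1],1.]); return -R.T@t,d
def atz(c,xy,z):
    o,d=ray(c,xy); return o+d*(z-o[2])/d[2]
def tri(c1,p1,c2,p2):
    P=[c[1]@np.c_[c[2],c[3]] for c in(c1,c2)]
    X=cv2.triangulatePoints(P[0],P[1],np.array(p1,float).reshape(2,1),np.array(p2,float).reshape(2,1)).ravel(); return X[:3]/X[3]
def proj(c,X):
    _,K,R,t=c; p=K@(R@np.array(X,float)+t); return p[:2]/p[2]
def save(c,n): cv2.imwrite(f"pics/{n}.png",c[0][:,:,::-1])
E
python3 - <<'E'
from h import *
np.set_printoptions(precision=1,suppress=True)
s=sensors.get_state(); print(s, r.tcp_to_grasp)
C={}
for n in("side","top"):
    C[n]=cam(n); save(C[n],n+"0")
    print(n,-C[n][2].T@C[n][3])
    for th in("knob_center","carousel_base","carousel_tray","bin"):
        l=eyes.landmark_of(n,th)[:2]
        print(n,th,[(np.round(d["xy"],1),round(d["conf"],2),atz(C[n],d["xy"],43 if th=="knob_center" else 0)) for d in l])
E
```

```text
pics
{'time': 0.0, 'joint_positions': array([-1.2,  0.5, -0. ,  1.6,  0. ,  1. , -0.1]), 'dq': array([-0., -0., -0., -0.,  0., -0., -0.]), 'tau': array([ -0. , -92.7,   2. , -37. ,   0. ,   0. ,   0. ]), 'tcp_pos': array([247.8, 573.4, 230.7]), 'ee_rot': array([ 0.1,  0.7, -0.1,  0.7]), 'contact_force': array([ 0.3, -0.5,  0.5]), 'torque': array([ 0., -0., -0.]), 'opening': 85.26859941786007} 18.700000000000003
side [574.5 627.7 479.5]
side knob_center [(array([271.7, 292.8]), 0.62, array([659., 144.,  43.]))]
side carousel_base [(array([283.1, 282.7]), 0.79, array([649.5,  66.7,   0. ]))]
side carousel_tray [(array([284.4, 273.4]), 0.94, array([650.1,  38.6,   0. ]))]
side bin [(array([348.9, 195.1]), 0.78, array([ 507.6, -316.5,    0. ]))]
top [ 416.2 -117.   994.7]
top knob_center []
top carousel_base []
top carousel_tray [(array([230.2, 185.1]), 0.7, array([653.8,  50.9,   0. ]))]
top bin [(array([413.6, 252. ]), 0.84, array([ 508.2, -315.5,    0. ]))]
```

View pics/side0.png

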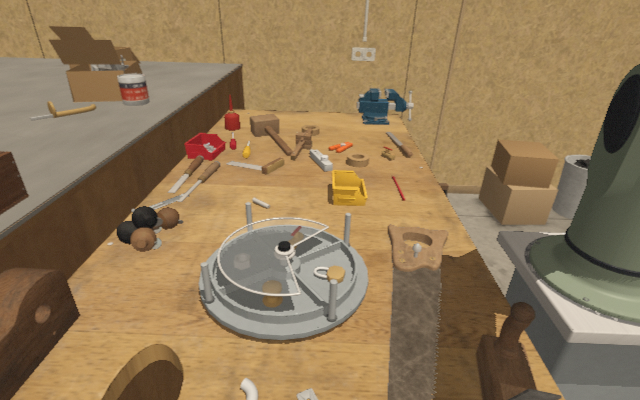

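View pics/top0.png

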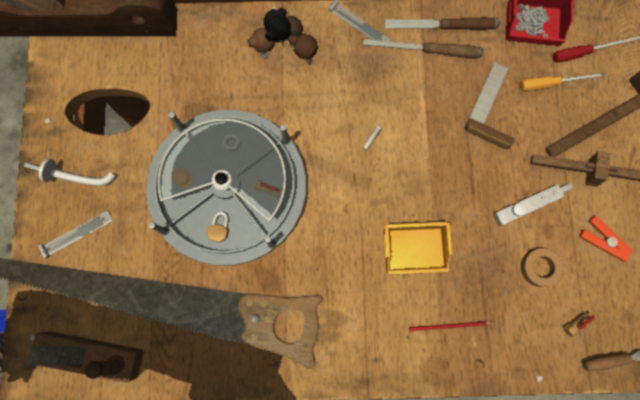

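```bash
python3 - <<'E'
from h import *
a=cv2.imread("pics/top0.png")[90:280,130:320]; cv2.imwrite("pics/t0z.png",cv2.resize(a,None,fx=3.1,fy=3.1,interpolation=cv2.INTER_CUBIC))
a=cv2.imread("pics/side0.png")[190:340,180:390]; cv2.imwrite("pics/s0z.png",cv2.resize(a,None,fx=3.5,fy=3.5,interpolation=cv2.INTER_CUBIC))
E
```

```text
(no output)
```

View pics/t0z.png

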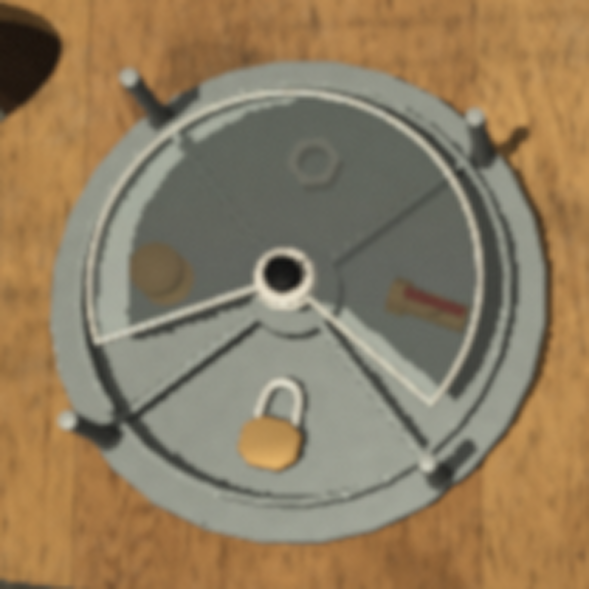

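View pics/s0z.png

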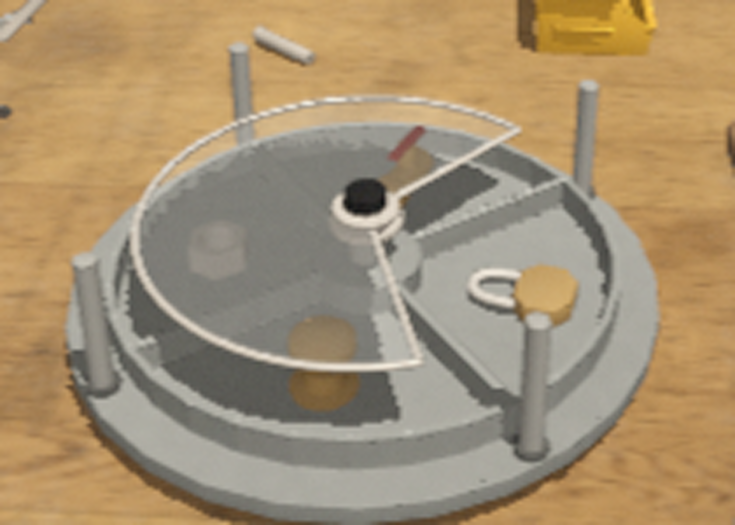

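```bash
python3 - <<'E'
from h import *
np.set_printoptions(precision=1,suppress=True)
T=cam("top");S=cam("side")
ft=lambda p:np.array(p)/3.1+[130,90]
fs=lambda p:np.array(p)/3.5+[180,190]
ax=tri(T,ft((281,270)),S,fs((365,183)));print("spindle",ax,atz(T,ft((281,270)),86),atz(S,fs((365,183)),86))
pts=[((130,76),(86,260)),((478,116),(240,48)),((429,466),(588,86)),((68,421),(537,320))]
P=[]
for a,b in pts:
    p=tri(T,ft(a),S,fs(b)); P.append(p); print("post",p,atz(T,ft(a),102),atz(S,fs(b),102))
P=np.array(P);c=P.mean(0);print("center",c,np.hypot(*(P-c)[:,:2].T),np.degrees(np.arctan2(*(P-c)[:,1::-1].T)))
for a,b in [((97,341),(420,361)),((433,402),(520,130))]:
    p=tri(T,ft(a),S,fs(b));print("cover",p,atz(T,ft(a),71),atz(S,fs(b),71),np.degrees(np.arctan2(*(p-c)[1::-1])),np.hypot(*(p-c)[:2]))
k=tri(T,ft((158,270)),S,fs((324,345)));print("knobtop",k,np.degrees(np.arctan2(*(k-c)[1::-1])),np.hypot(*(k-c)[:2]))
# bin
for n,c in(("top",T),("side",S)):
    a=c[0][180:290,370:470] if n=="top" else c[0][160:220,310:390]
    cv2.imwrite(f"pics/bin_{n}.png",cv2.resize(a[:,:,::-1],None,fx=5,fy=5,interpolation=cv2.INTER_CUBIC))
E
```

```text
spindle [648.2  54.3  86.1] [649.1  54.4  86. ] [646.8  54.7  86. ]
post [768.3 144.7  99.2] [768.3 144.1 102. ] [764.9 149.1 102. ]
post [738.  -66.4  98.6] [737.9 -66.6 102. ] [734.5 -59.1 102. ]
post [526.5 -35.2  98.4] [526.  -35.5 102. ] [527.  -28.9 102. ]
post [557.5 175.1  99.4] [557.4 174.3 102. ] [557.  178.4 102. ]
center [647.6  54.6  98.9] [150.7 151.1 150.7 150.5] [  36.8  -53.2 -143.5  126.8]
cover [610.7 169.4  68.1] [611.1 168.5  71. ] [608.7 173.1  71. ] 107.78408638221136 120.60524679797565
cover [567.7 -34.9  67.3] [568.7 -35.4  71. ] [565. -28.  71.] -131.76020462919465 119.92199898466335
knobtop [659.7 138.7  48.2] 81.82308409961678 84.98517015728989
```

View pics/bin_top.png

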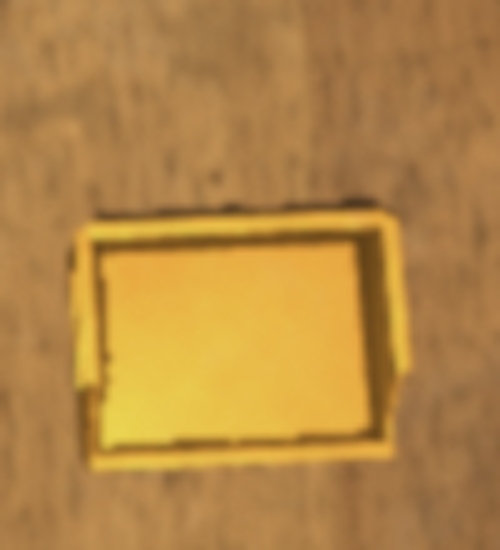

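View pics/bin_side.png

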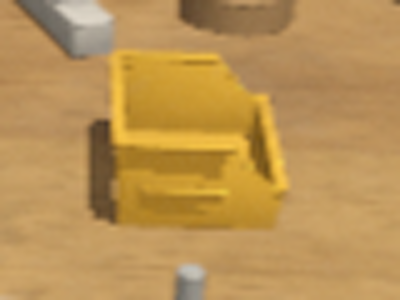

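```bash
python3 - <<'E'
from h import *
from scipy.spatial.transform import Rotation as Ro
np.set_printoptions(precision=2,suppress=True)
s=sensors.get_state(); print(s["time"],s["tcp_pos"],Ro.from_quat(s["ee_rot"]).as_matrix())
T=cam("top")
f=lambda p:np.array(p)/5+[370,180]
b=[atz(T,f(p),50) for p in((78,222),(398,210))]; q=[atz(T,f(p),25) for p in((92,470),(396,458))]
print(b,q); 
for u,v in(b,q): print(np.hypot(*(u-v)[:2]),np.degrees(np.arctan2(*(u-v)[1::-1])))
print((b[0]+b[1]+q[0]+q[1])/4)
E
```

```text
0.6 [247.87 573.74 231.31] [[-0.    0.4   0.92]
 [ 0.    0.92 -0.4 ]
 [-1.    0.   -0.  ]]
[array([ 557.65, -255.09,   50.  ]), array([ 559.35, -377.95,   50.  ])] [array([ 464.59, -259.38,   25.  ]), array([ 466.33, -377.07,   25.  ])]
122.87129665095637 90.79164230472777
117.70349747548036 90.84553284942317
[ 511.98 -317.37   37.5 ]
```

Emit:
{"fn": "carry_out", "kwargs": {"increments": [[3,-3.5,0,0,0,0],[3,-3.5,0,0,0,0],[3,-3.5,0,0,0,0],[3,-3.5,0,0,0,0],[3,-3.5,0,0,0,0],[3,-3.5,0,0,0,0],[3,-3.5,0,0,0,0],[3,-3.5,0,0,0,0],[3,-3.5,0,0,0,0],[3,-3.5,0,0,0,0],[3,-3.5,0,0,0,0],[0,0,0,0,0,0]], "hand": -1}}

```text
time: 2.15
tcp_pos: [586.1, 175.0, 232.1]
ee_rot: [0.143, 0.692, -0.142, 0.693]
contact_force: [-1.0, 1.0, -0.1]
opening: 0.1
```

Emit:
{"fn": "carry_out", "kwargs": {"increments": [[-0.2,2.0,-3,0,0,0],[0,0,-3,0,0,0],[0,0,-3,0,0,0],[0,0,-3,0,0,0],[0,0,-2,0,0,0],[0,0,0,0,0,0]]}}

```text
time: 2.9
tcp_pos: [582.6, 198.6, 88.7]
ee_rot: [0.143, 0.692, -0.14, 0.693]
contact_force: [0.1, -0.4, 0.0]
opening: -0.1
```

Emit:
{"fn": "carry_out", "kwargs": {"increments": [[0.2,-0.8,-1,0,0,0],[-1.4,-0.7,0,0,0,0],[-1.3,-0.9,0,0,0,0],[-1.2,-1.0,0,0,0,0],[-1.1,-1.1,0,0,0,0],[-1.0,-1.2,0,0,0,0],[-0.8,-1.3,0,0,0,0],[0,0,0,0,0,0]]}}

```text
time: 3.9
tcp_pos: [517.6, 123.8, 81.6]
ee_rot: [0.145, 0.689, -0.139, 0.696]
contact_force: [-0.1, 0.5, 0.4]
opening: 0.4
```

```bash
cat > m.py <<'E'
from h import *
import sys
np.set_printoptions(precision=1,suppress=True)
s=sensors.get_state(); p=s["tcp_pos"]; d=p-[648,54.5,0]; print(s["time"],p,"r",np.hypot(d[0],d[1]),"ang",np.degrees(np.arctan2(d[1],d[0]))%360)
for n in("top","side"):
    c=cam(n); x0,y0,w,h=(130,90,190,190) if n=="top" else (180,190,210,150)
    k=3.1 if n=="top" else 3.5
    cv2.imwrite(f"pics/{n}_{sys.argv[1]}.png",cv2.resize(c[0][y0:y0+h,x0:x0+w,::-1],None,fx=k,fy=k,interpolation=cv2.INTER_CUBIC))
    for l in eyes.landmark_of(n,"knob_center")[:2]:
        X=atz(c,l["xy"],42.5); d=X-[648,54.5,0]; print(n,l["xy"],round(l["conf"],2),X,np.hypot(d[0],d[1]),np.degrees(np.arctan2(d[1],d[0]))%360)
E
python3 m.py 1
```

```text
3.9 [517.6 123.8  81.6] r 147.64163092832257 ang 152.0061076997615
top [185.1, 205.3] 0.81 [605.5 130.9  42.5] 87.36394612217481 119.0775923032583
side [303.2, 286.7] 0.95 [606.8 124.8  42.5] 81.45661730167704 120.3777792712078
```

View pics/side_1.png

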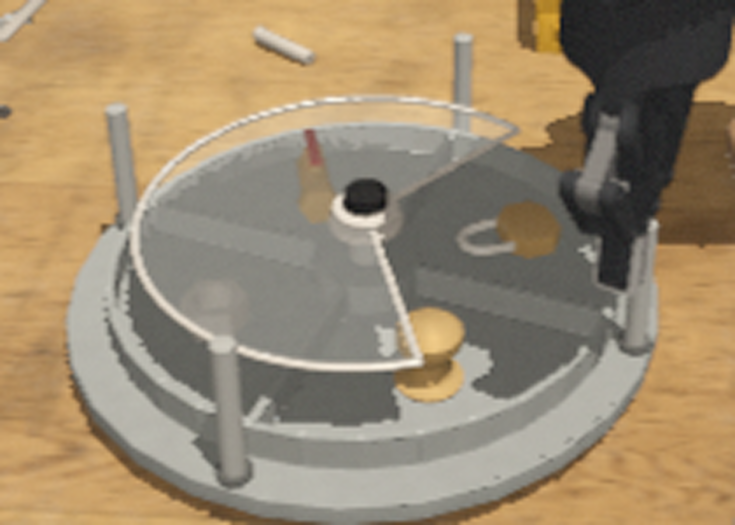

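Emit:
{"fn": "carry_out", "kwargs": {"increments": [[-0.8,-1.3,0,0,0,0],[-0.5,-1.5,0,0,0,0],[-0.3,-1.5,0,0,0,0],[-0.2,-1.5,0,0,0,0],[0,-1.5,0,0,0,0],[0.1,-1.3,0,0,0,0],[0.1,-0.8,0,0,0,0],[0.1,-0.5,0,0,0,0],[0,0,0,0,0,0]]}}

```text
time: 5.22
tcp_pos: [502.4, 19.2, 81.3]
ee_rot: [0.145, 0.689, -0.139, 0.696]
contact_force: [0.2, 1.0, -0.2]
opening: 0.3
```

```bash
python3 m.py 2
```

```text
5.225 [502.4  19.2  81.3] r 149.81661331844026 ang 193.61522404505342
top [227.9, 190.0] 0.71 [634.   48.2  42.5] 15.401097539944406 204.32249468071612
side [323.5, 273.9] 0.72 [572.3  87.8  42.5] 82.73643891296022 156.28163433078302
```

View pics/side_2.png

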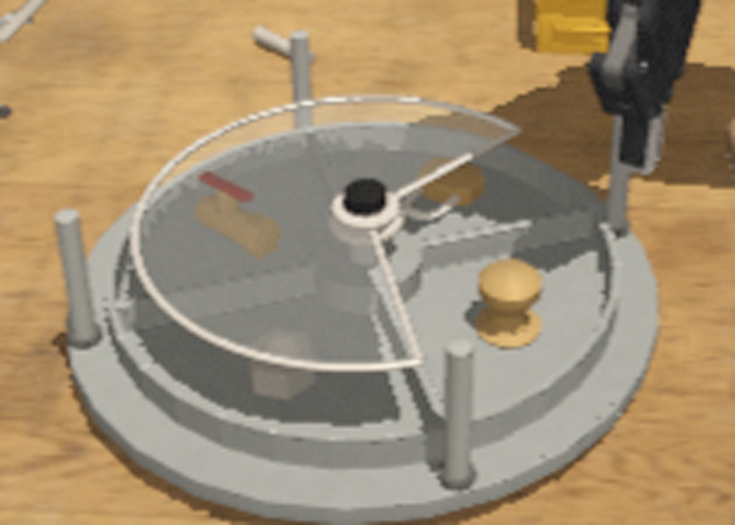

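Emit:
{"fn": "carry_out", "kwargs": {"increments": [[0.2,-1.0,0,0,0,0],[0.3,-0.9,0,0,0,0],[0.4,-0.7,0,0,0,0],[0,0,0,0,0,0],[-0.2,1.0,0,0,0,0],[-0.5,1.0,2,0,0,0],[-2,0,4,0,0,0],[-3,0,4,0,0,0],[-4,0,3,0,0,0],[-4,0,0,0,0,0],[0,0,0,0,0,0]]}}

```text
time: 6.8
tcp_pos: [369.0, 17.9, 214.2]
ee_rot: [0.143, 0.69, -0.136, 0.696]
contact_force: [-0.1, 0.1, -0.6]
opening: 0.1
```

```bash
python3 m.py 3
```

```text
6.8 [369.   17.9 214.2] r 281.439622443945 ang 187.47905366065714
top [215.8, 229.3] 0.78 [557.1  70.8  42.5] 92.35106930227786 169.81825669379666
side [329.6, 269.7] 0.79 [561.2  74.9  42.5] 89.16027302698987 166.7672148070514
```

View pics/side_3.png

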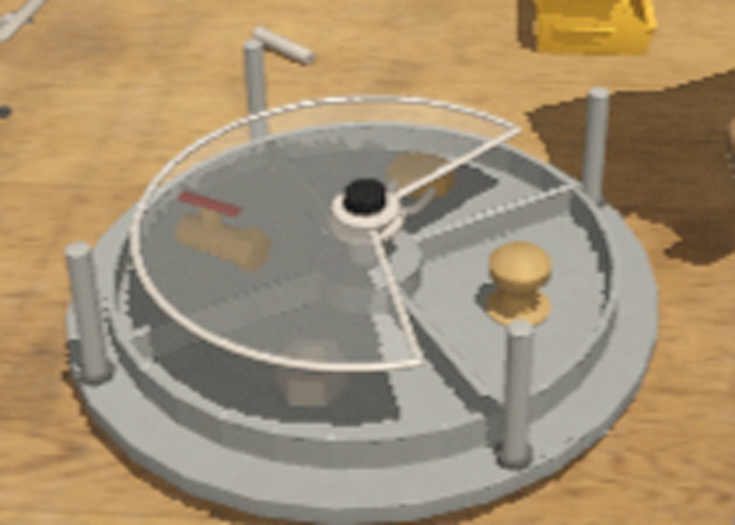

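View pics/top_3.png

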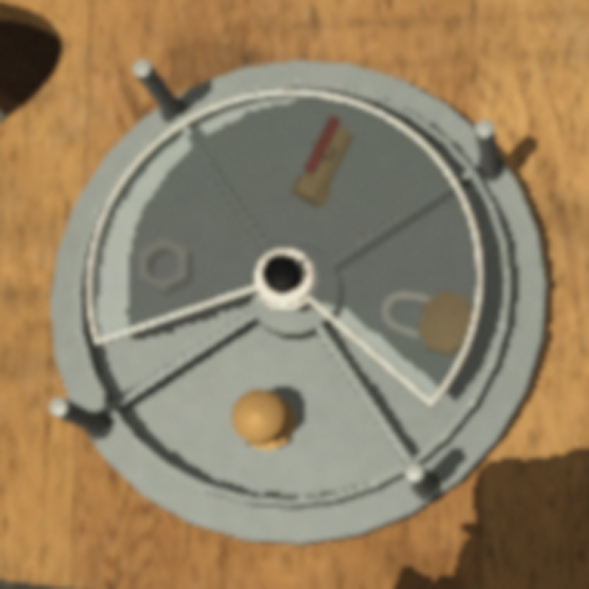

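```bash
python3 - <<'E'
from h import *
np.set_printoptions(precision=1,suppress=True)
T=cam("top");S=cam("side")
ft=lambda p:np.array(p)/3.1+[130,90]
fs=lambda p:np.array(p)/3.5+[180,190]
def pr(n,k):
    d=k-[648,54.5,0];print(n,k,np.degrees(np.arctan2(d[1],d[0]))%360,np.hypot(*d[:2]))
pr("head",tri(T,ft((261,417)),S,fs((519,266))))
pr("headT",atz(T,ft((261,417)),50));pr("headS",atz(S,fs((519,266)),50))
for a in((145,68),(486,130),(414,474),(60,407)): pr("post",atz(T,ft(a),102))
print(sensors.get_state()["joint_positions"])
E
```

```text
head [564.9  72.7  49.4] 167.66367097678253 85.11246453877246
headT [565.3  72.5  50. ] 167.70665567439863 84.64022428767765
headS [563.9  73.7  50. ] 167.1351653133391 86.23642268722043
post [773.2 135.1 102. ] 32.7754098192702 148.8884303527185
post [729.  -71.3 102. ] 302.76347590493015 149.60090178347355
post [521.6 -26.8 102. ] 212.74333692612245 150.29291164346475
post [565.8 179.2 102. ] 123.3876484893418 149.3597523554209
[-0.2  0.1  0.   2.2 -0.   0.8  1. ]
```

Emit:
{"fn": "carry_out", "kwargs": {"increments": [[3,1,-1,0,0,0.05],[4,1,-1,0,0,0.05],[4,1,-1,0,0,0.05],[4,1,-1,0,0,0.05],[3,1,-1,0,0,0],[1,0,-1,0,0,0],[0,0,0,0,0,0],[0,0,0,0,0,0]], "hand": 0.6}}

```text
time: 8.1
tcp_pos: [567.4, 68.3, 147.2]
ee_rot: [0.072, 0.703, -0.066, 0.704]
contact_force: [0.7, -0.2, 0.5]
opening: 68.3
```

```bash
python3 m.py 4; python3 - <<'E'
from h import *
from scipy.spatial.transform import Rotation as Ro
s=sensors.get_state(); print(s["tcp_pos"],s["opening"],Ro.from_quat(s["ee_rot"]).as_matrix().round(3))
E
```

```text
8.1 [567.4  68.3 147.2] r 81.75083155654058 ang 170.28953516001434
top [217.0, 227.2] 0.61 [561.1  68.6  42.5] 88.0024057678019 170.80239007494788
[567.8796668   68.50675206 147.66559181] 68.39917045280997 [[ 0.004  0.193  0.981]
 [ 0.009  0.981 -0.193]
 [-1.     0.009  0.002]]
```

Emit:
{"fn": "carry_out", "kwargs": {"increments": [[-0.2,0.4,-2,0,0,0],[0,0,-2.5,0,0,0],[0,0,-2.5,0,0,0],[0,0,0,0,0,0]]}}

```text
time: 8.8
tcp_pos: [566.0, 72.6, 78.5]
ee_rot: [0.072, 0.701, -0.065, 0.706]
contact_force: [-0.4, 0.2, -0.2]
opening: 68.2
```

```bash
python3 m.py 5
```

```text
8.8 [566.   72.6  78.5] r 83.95855588341458 ang 167.53026266653555
top [215.9, 229.4] 0.43 [556.9  70.6  42.5] 92.51267236477447 169.9585009424232
side [330.8, 269.3] 0.68 [559.   73.6  42.5] 91.03595322264259 167.89615268386345
```

View pics/side_5.png

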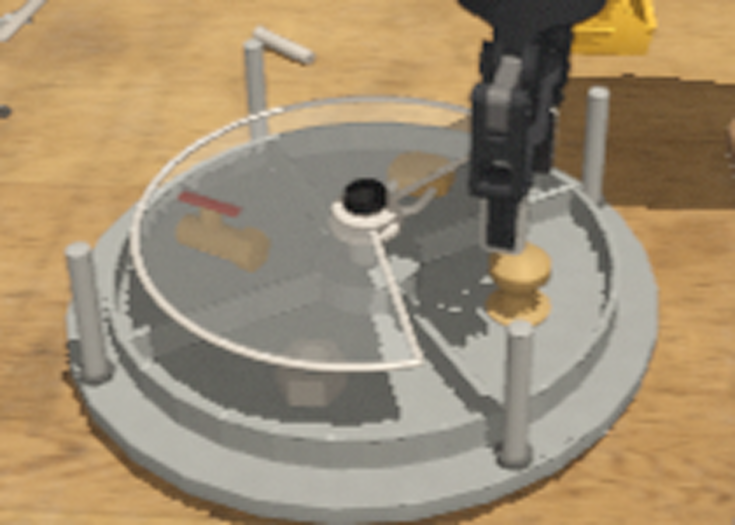

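Emit:
{"fn": "carry_out", "kwargs": {"increments": [[0,0,-1.5,0,0,0],[0,0,-1.5,0,0,0],[0,0,-1.2,0,0,0],[0,0,-0.6,0,0,0],[0,0,0,0,0,0]]}}

```text
time: 9.62
tcp_pos: [567.7, 72.8, 29.7]
ee_rot: [0.073, 0.7, -0.065, 0.708]
contact_force: [-0.5, -0.1, 0.3]
opening: 68.5
```

```bash
python3 m.py 6
```

```text
9.625 [567.7  72.8  29.7] r 82.3957892569402 ang 167.1672967944081
top [214.2, 228.8] 0.42 [558.1  73.9  42.5] 91.92423271483995 167.8099492862506
side [327.2, 269.6] 0.47 [565.7  74.9  42.5] 84.83333650674173 166.0869582012288
```

View pics/side_6.png

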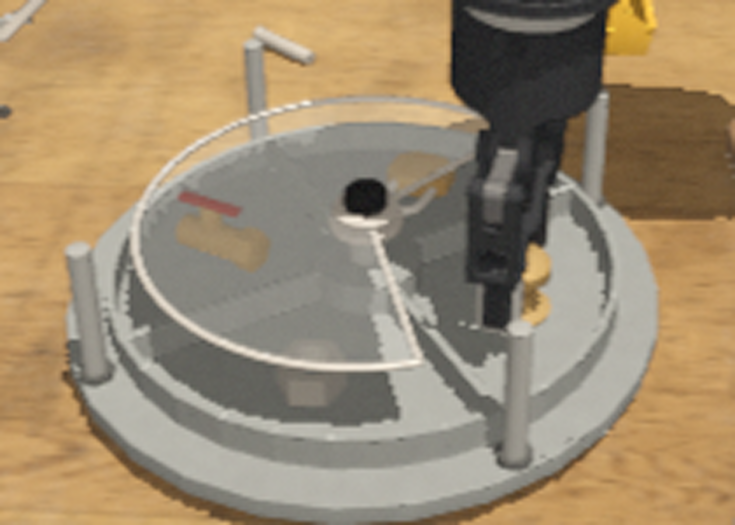

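Emit:
{"fn": "carry_out", "kwargs": {"increments": [[-0.25,0,-0.2,0,0,0],[0,0,0,0,0,0]]}}

```text
time: 10.07
tcp_pos: [565.8, 72.9, 29.1]
ee_rot: [0.073, 0.699, -0.064, 0.708]
contact_force: [-0.4, -0.9, 0.2]
opening: 68.4
```

Emit:
{"fn": "carry_out", "kwargs": {"increments": [[0,0,0,0,0,0],[0,0,0,0,0,0],[0,0,0,0,0,0],[0,0,0,0,0,0],[0,0,0,0,0,0],[0,0,0,0,0,0],[0,0,0,0,0,0],[0,0,0,0,0,0]], "hand": -1}}

```text
time: 11.08
tcp_pos: [566.2, 73.1, 29.7]
ee_rot: [0.073, 0.699, -0.064, 0.709]
contact_force: [-0.4, 0.7, 1.3]
opening: 29.3
```

```bash
python3 m.py 7
```

```text
11.075 [566.2  73.1  29.7] r 83.90839286487817 ang 167.22163798509865
side [327.3, 268.3] 0.57 [565.5  71.   42.5] 84.12745856552894 168.66050754445772
```

View pics/side_7.png

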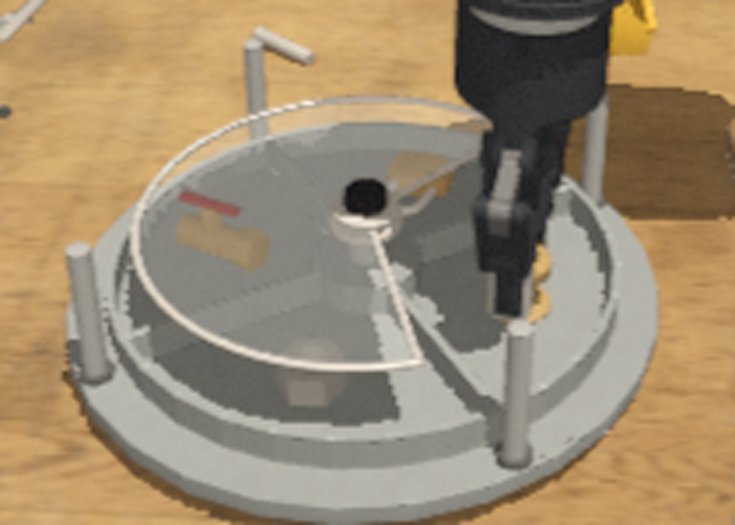

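Emit:
{"fn": "carry_out", "kwargs": {"increments": [[0,0,0.5,0,0,0],[0,0,1,0,0,0],[0,0,1,0,0,0],[0,0,0,0,0,0]]}}

```text
time: 11.78
tcp_pos: [566.4, 73.1, 57.0]
ee_rot: [0.073, 0.699, -0.064, 0.709]
contact_force: [-0.7, -0.4, -0.9]
opening: 28.7
```

```bash
python3 m.py 8
```

```text
11.775 [566.4  73.1  57. ] r 83.72771735538747 ang 167.18140111416338
side [329.2, 255.3] 0.48 [562.3  30.2  42.5] 89.11427716457726 195.83311708376397
```

View pics/side_8.png

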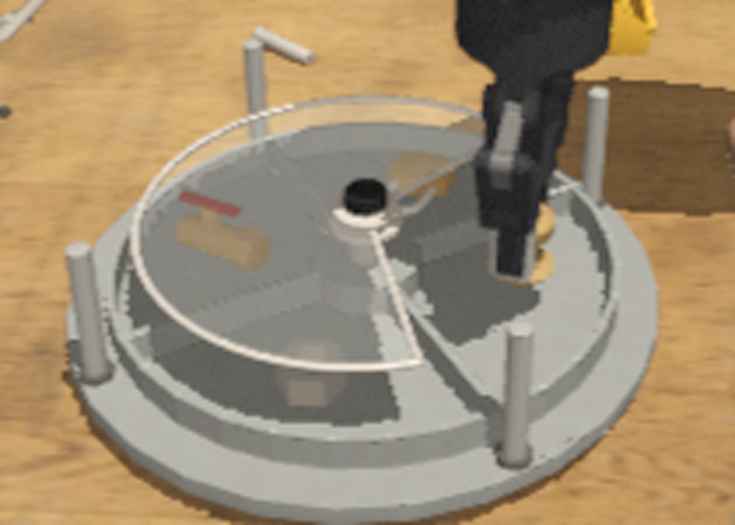

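Emit:
{"fn": "carry_out", "kwargs": {"increments": [[0,0,1,0,0,0],[0,0,1.5,0,0,0],[0,0,2,0,0,0],[0,0,2,0,0,0],[0,0,2,0,0,0],[0,0,1,0,0,0],[0,0,0,0,0,0]]}}

```text
time: 12.85
tcp_pos: [565.6, 72.9, 157.9]
ee_rot: [0.073, 0.699, -0.064, 0.709]
contact_force: [-0.5, 0.3, -1.3]
opening: 29.0
```

```bash
python3 m.py 9; python3 -c "
from h import *
T=cam('side');save(T,'side_9f')"
```

```text
12.85 [565.6  72.9 157.9] r 84.42845282167558 ang 167.40690838002854
top [201.2, 217.1] 0.55 [581.6  99.3  42.5] 80.10332888798779 146.0192209576603
side [332.1, 206.0] 0.42 [ 556.7 -171.2   42.5] 243.48941472018157 247.96639948405988
```

View pics/side_9.png

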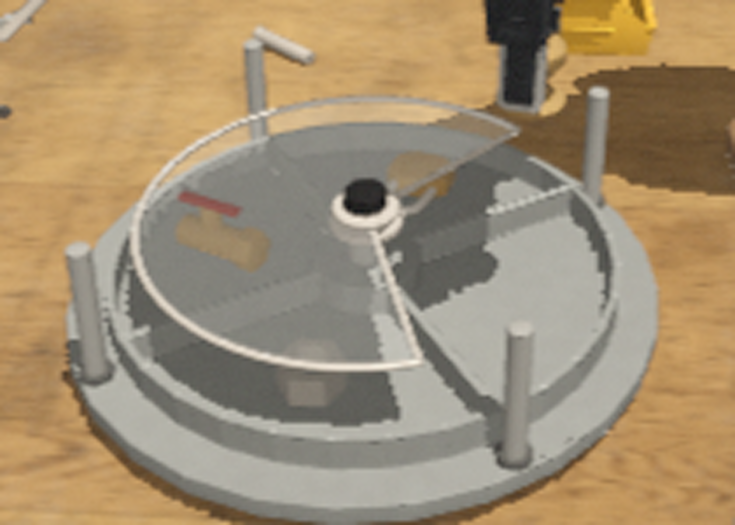

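Emit:
{"fn": "carry_out", "kwargs": {"increments": [[-0.3,-2,0,0,0,0.02],[-0.5,-3.5,0,0,0,0.03],[-0.6,-4,0,0,0,0.03],[-0.6,-4,0,0,0,0.03],[-0.6,-4,0,0,0,0.03],[-0.6,-4,0,0,0,0.03],[-0.6,-4,0,0,0,0.03],[-0.6,-4,0,0,0,0],[-0.5,-4,0,0,0,0],[-0.4,-3,0,0,0,0],[-0.2,-2,0,0,0,0],[0,0,0,0,0,0]]}}

```text
time: 14.6
tcp_pos: [504.1, -322.6, 149.6]
ee_rot: [0.0, 0.707, 0.011, 0.707]
contact_force: [0.4, 0.3, -0.2]
opening: 28.9
```

```bash
python3 - <<'E'
from h import *
from scipy.spatial.transform import Rotation as Ro
s=sensors.get_state(); print(s["time"],s["tcp_pos"],s["opening"],Ro.from_quat(s["ee_rot"]).as_matrix().round(3))
for n in("side","top"):
    c=cam(n); cv2.imwrite(f"pics/{n}_10.png",cv2.resize(c[0][120:280,290:500,::-1],None,fx=3.5,fy=3.5,interpolation=cv2.INTER_CUBIC))
E
```

```text
14.6 [ 504.10522588 -322.57155537  149.59182694] 28.881276550372917 [[ 0.001 -0.015  1.   ]
 [ 0.015  1.     0.015]
 [-1.     0.015  0.001]]
```

View pics/side_10.png

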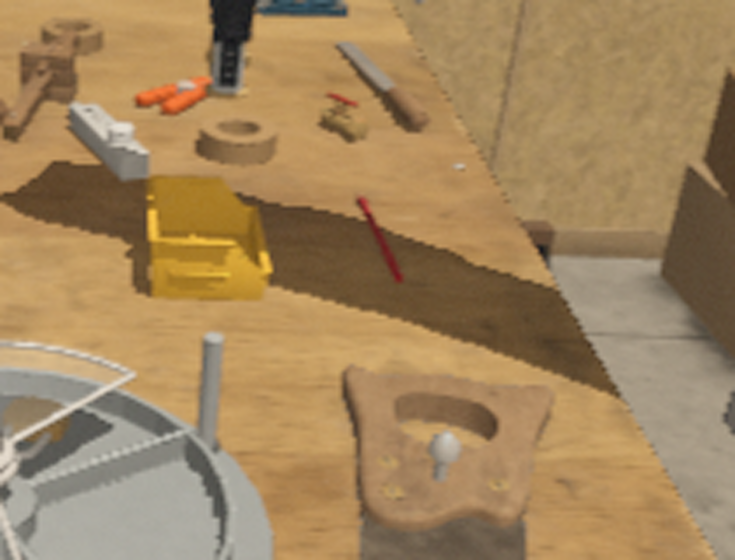

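View pics/top_10.png

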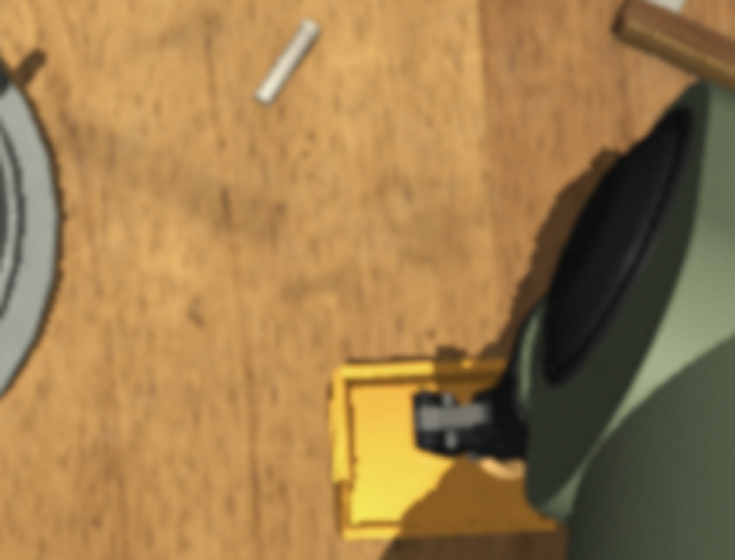

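Emit:
{"fn": "carry_out", "kwargs": {"increments": [[0.6,0.5,-1,0,0,0],[0,0,-2,0,0,0],[0,0,-2,0,0,0],[0,0,-2,0,0,0],[0,0,-2,0,0,0],[0,0,-1.5,0,0,0],[0,0,-0.8,0,0,0],[0,0,0,0,0,0]]}}

```text
time: 15.7
tcp_pos: [515.8, -304.6, 30.2]
ee_rot: [-0.003, 0.706, 0.017, 0.708]
contact_force: [0.0, 0.6, -0.8]
opening: 28.7
```

```bash
python3 - <<'E'
from h import *
s=sensors.get_state(); print(s["time"],s["tcp_pos"],s["opening"])
for n in("side","top"):
    c=cam(n); cv2.imwrite(f"pics/{n}_11.png",cv2.resize(c[0][120:280,290:500,::-1],None,fx=3.5,fy=3.5,interpolation=cv2.INTER_CUBIC))
E
```

```text
15.7 [ 515.80823841 -304.60952074   30.22051724] 28.709758362393643
```

View pics/side_11.png

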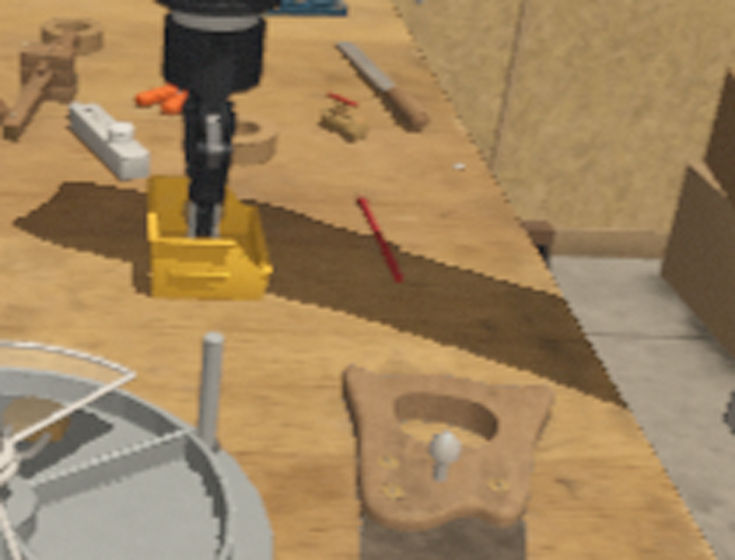

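Emit:
{"fn": "carry_out", "kwargs": {"increments": [[-0.4,-1.2,0,0,0,0],[0,0,-1,0,0,0],[0,0,-0.5,0,0,0],[0,0,0,0,0,0]]}}

```text
time: 16.3
tcp_pos: [512.0, -319.0, 16.1]
ee_rot: [-0.003, 0.705, 0.016, 0.709]
contact_force: [0.2, -0.4, -0.3]
opening: 29.2
```

Emit:
{"fn": "carry_out", "kwargs": {"increments": [[0,0,-0.4,0,0,0],[0,0,-0.3,0,0,0],[0,0,0,0,0,0],[0,0,0,0,0,0]]}}

```text
time: 16.8
tcp_pos: [512.2, -318.5, 8.6]
ee_rot: [-0.003, 0.705, 0.016, 0.709]
contact_force: [0.3, 0.1, -1.5]
opening: 28.9
```

Emit:
{"fn": "carry_out", "kwargs": {"increments": [[0,0,-0.1,0,0,0],[0,0,0,0,0,0]]}}

```text
time: 17.05
tcp_pos: [512.4, -318.5, 7.8]
ee_rot: [-0.003, 0.705, 0.016, 0.709]
contact_force: [0.3, -1.1, -1.5]
opening: 29.4
```

Emit:
{"fn": "carry_out", "kwargs": {"increments": [[0,0,0,0,0,0],[0,0,0,0,0,0],[0,0,0,0,0,0],[0,0,0,0,0,0],[0,0,0,0,0,0],[0,0,0,0,0,0]], "hand": 0.25}}

```text
time: 17.8
tcp_pos: [512.5, -318.6, 8.0]
ee_rot: [-0.003, 0.705, 0.016, 0.709]
contact_force: [0.4, 0.1, 0.4]
opening: 53.6
```

Emit:
{"fn": "carry_out", "kwargs": {"increments": [[0,0,0.5,0,0,0],[0,0,1,0,0,0],[0,0,2,0,0,0],[0,0,3,0,0,0],[0,0,4,0,0,0],[0,0,4,0,0,0],[-2,0,4,0,0,0],[-3,0,2,0,0,0],[0,0,0,0,0,0]]}}

```text
time: 18.92
tcp_pos: [461.0, -318.5, 229.8]
ee_rot: [-0.005, 0.703, 0.015, 0.711]
contact_force: [-0.5, -0.8, -0.2]
opening: 53.4
```

```bash
python3 - <<'E'
from h import *
s=sensors.get_state(); print(s["time"],s["tcp_pos"],s["opening"],s["contact_force"])
for n in("side","top"):
    c=cam(n); cv2.imwrite(f"pics/{n}_12.png",cv2.resize(c[0][120:280,290:500,::-1],None,fx=3.5,fy=3.5,interpolation=cv2.INTER_CUBIC))
    for l in eyes.landmark_of(n,"knob_center")[:2]: print(n,l,atz(c,l["xy"],20.5))
E
```

```text
18.925 [ 461.02520837 -318.52398637  229.80566636] 53.37428999072751 [-0.52556056 -0.80602766 -0.15128206]
top {'xy': [420.6, 251.2], 'conf': 0.66} [ 507.50287711 -325.20669873   20.5       ]
```

View pics/side_12.png

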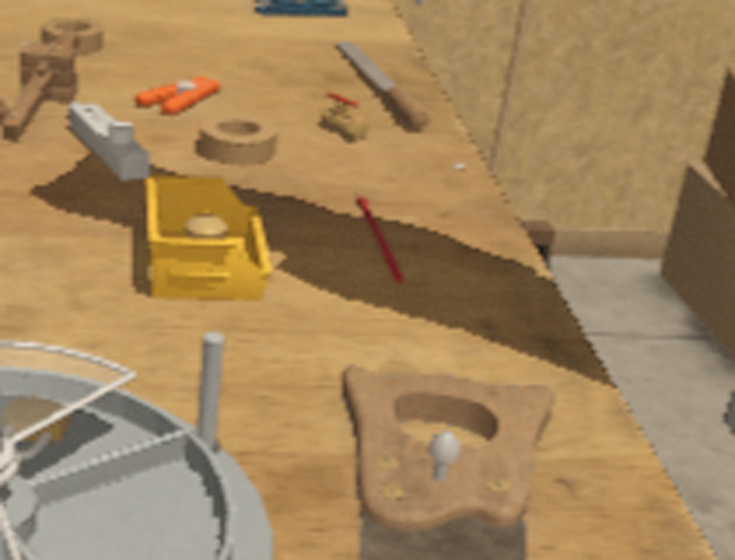

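View pics/top_12.png

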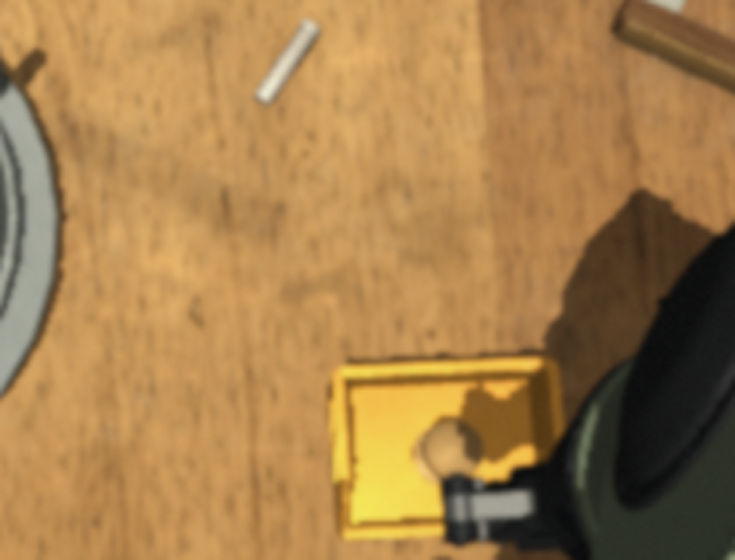

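The knob stands on the bin floor near the middle (side view at about (205,225), top view at about (450,448) in the zooms). The gripper is well clear.

```bash
python3 -c "
from cell import r
print(r.close_job())"
```

```text
the job is handed in; nothing more can be done
None
```

The brass knob is in the small bin and the job is handed in. No verdict was reported, so the success conditions rest on my own checks.

- **Turning:** I pushed one post with the shut fingers and turned the carousel about 86°. The knob came to rest at 167.7° against an opening middle of 168.0°, both measured about the carousel axis. It was 85 mm out from the axis, and no finger had touched it.
- **Picking and placing:** I gripped the knob by its head through the opening and lifted it clear. I set it down at about floor height in the bin (TCP 7.8 mm) and opened the fingers there, then raised the gripper to 230 mm.
- **Last checks:** Both pictures show the knob standing in the bin near its middle, with nothing touching it. The top-camera network puts its centre at (508, -325) mm, and the bin centre is about (511, -317) mm. The tool was reading only about 1 N.
- **Missing or disagreeing:**
  - In the last side picture the network did not report the knob, although it is visible there.
  - During the carousel turn the network gave one wrong top reading near the axis, which I ignored.
  - The grip opening read 29 mm where the head is 32 mm wide, but the hold stayed firm.

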